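# Dial open the isolator lock and present its shackle

## Robot

A 6-joint arm with a two-finger parallel gripper is mounted at the origin on the work surface. World frame = base frame: x ahead of the robot, y to its left, z up, the work surface at z = 0. Lengths are in mm, angles in degrees, forces in N, time in s.
With the tool pointing down it reaches from about 350 to 850 mm from the base axis. Payload 8.1 kg.
Tool frame: the origin (TCP) lies midway between the tips of the shut fingers; the grasp point (between the pads) lies 19 mm behind it; x points along the fingers, z is the direction in which the jaws open and shut, and the axes are right-handed (so a half turn about x gives the same grasp; the last joint's range is limited). The gripper opens to 85 mm and grips with 20 to 120 N. Pads are 22 mm wide; open, the fingers measure 114 mm over their backs; the gripper's body (76 mm by 85 mm) begins 54 mm behind the grasp point. The pads swing forward as they close: fully open they stand 13 mm farther back than shut.
Start: joints at [68.044, 7.471, 85.268, -0, 87.261, -4.893], TCP at [176.029, 573.602, 231.292] pointing down, gripper open.
Joint ranges: [-169.43, 169.43], [-51.17, 129.36], [1.28, 143.12], [-76.62, 256.62], [0, 156.53], [-152.29, 152.29]. Speed limits (degrees/s): [136.94, 136.94, 159.86, 180, 180, 180].

## Interface

Orientations are given as [roll, pitch, yaw] about the fixed x, y, z axes, in that order (R = Rz(yaw) Ry(pitch) Rx(roll)).
In Python, from bench import r gives the robot as it stands. The module is installed in compiled form; this text tells all that it offers.
- The arm moves only by the tool servo_tool, never from a script. Its argument "commands" is a list that holds one entry, the list of rows, each a list of 7 numbers: the closure in counts, from 0 (fully open) to 255 (shut), then the shift along the tool's x, y, z in cm, then the turn, a rotation vector about the tool's x, y, z in degrees. A call has 1 to 8 rows; each row is the pose to reach, as a shift and turn from the pose commanded when the call began, along the tool's axes at that moment; what a row does not reach only later rows make up. A row lasts 1/10 s, in which the tool goes at most 50 mm and 8.59 degrees, less where a joint would pass 70% of its speed; a pose out of reach is approached as far as the arm can. A call with a gripper value outside its range is refused whole. The fingers move at their own pace and stop on an object; "force" is the grip in N (left out, the last holds). Time passes only in rows, so rows that repeat a pose let the fingers close. It gives the time, the measured TCP pose, the force and the opening at its end, in the units of the state.
- r.sense(): the state, without advancing time (a new reading comes with each control period).
- r.snapshot(name): name is "scene" or "top" or "wrist"; returns (picture, depth): 480x640x3 uint8, red, green, blue; 480x640 float32, mm along the optical axis (not along the pixel's ray), 0 where there is no reading.
- r.calibration(name): a dict with "fx", "fy", "cx", "cy" (pixels), "pose" (4x4, takes a point from camera to world coordinates). Camera axes: x right, y down, z forward; pixel columns grow to the right and rows downward; lengths in mm; the calibration is good to about 2 mm. A picture is of the moment at which its call begins: read the wrist's pose just before it. calibration takes no time and is no camera call; for the wrist camera it gives the pose at the moment of the call.
- r.hand_in(): hands the job in, once; it reports no verdict.
The state is a dict: "time": time; "joint_pos": joint angles; "qd": joint speeds; "joint_efforts": joint torques, N m; "tool_pos": TCP position; "tcp_rot": TCP orientation; "ft_force": force on the tool from outside, world axes, zero at the start; "wrist_torque": the same for the moment, N m; "finger_gap": finger opening in mm.
Only numpy, scipy, OpenCV 4.12 (cv2) and the standard library are available. Lean on these libraries where they do the work, as an engineer would, in place of code of your own. Each camera call takes 0.05 s, during which the arm holds its last target.

## Task

The power isolator of the assembly bench is locked: turn the clicking black-gripped dial until its notch faces the steel shackle, and leave it there; then draw the freed shackle straight up out of the lock and carry it to the yellow-edged show plate. Finish while still holding it, upright and still, over the middle of the plate with its feet about 10 cm above it, and leave the heat sink, the screwdriver and the parts tray where they are.

Things in the scene. Friction and masses are not known exactly. Their poses are not given: they have to be found in the camera images.
- lock: Fixed grey lock housing, top at z = 35 mm. Origin: on the table, straight below the dial's axis; z up, x from the dial towards the shackle. Housing: x -58 to 132, y -60 to 60 mm. Beside it (x -20 to 130, y 90 to 160 mm) the fixed isolator box, 60 mm high, red switch on top (70 mm); a steel hasp strap, 3 mm thick, runs from it over the housing, between the shackle's legs.
- dial_grip (a point): Grip point on the dial's vertical axis, 66 mm above the table. x axis: along the dial's black bar grip to its white pointer end; z up. The bar is 44 mm long, 14 mm thick, from 46 to 77 mm above the table. Below it a round hub, radius 24 mm, top at 46 mm.
- notch (a point): Middle of the only notch in the dial's round aluminium flange, below the pointer end, green marks on both sides; 40 mm from the dial's axis. The flange has a radius of 46 mm and lies 36 to 42 mm above the table.
- dial (a joint): Dial angle, rad, growing anticlockwise seen from above. 0: pointer and notch face the shackle (lock's +x); only there, to about 0.2 rad either side, can the shackle come out. Clicks every 0.524 rad (30 degrees), 0 being one: a spring plunger draws the released dial to within about 0.08 rad of the nearest. Starts between 0.85 and 2.65. Stops at -0.7 and 3.3. About 0.2 N m turns it.
- shackle_grip (a point): Centre of the cross-bar of the shackle, where to grip it: 51 mm long (along the shackle's x, parallel to the lock's x at the start), 9 mm thick (y), 10 mm high. At the start it is 91 mm from the dial's axis along the lock's x and 75 mm above the table. The shackle is a loose upright steel U, about 0.15 kg, legs 9 mm in diameter, 42 mm apart.
- shackle_foot (a point): Midway between the shackle's feet, 65 mm straight below shackle_grip in its own frame (z up along the legs). The feet stand 25 mm deep in two wells of the housing, with about 2 mm play: lift at least 30 mm straight up before moving sideways.
- tongue (a point): Tip of the brass tongue (8 mm wide, 10 mm high) that reaches from the near leg towards the dial, 53 mm from the shackle's middle and 46 mm below its cross-bar's centre. It lies under the dial's flange: unless the notch faces it, the shackle rises only 2.5 mm.
- plate: Fixed show plate, 140 x 140 x 3 mm, black with a yellow edge and a white cross in the middle. Origin: centre of its underside, on the table.
- heatsink: Bystander: gold finned heat sink, 60 x 100 x 43 mm, loose. Origin: centre of its underside.
- driver: Bystander: yellow power screwdriver lying on its side, 240 mm long (from -100 to +140 mm along its x), 42 mm high, loose. Origin: underside.
- tray: Bystander: blue open parts tray, 100 x 130 x 30 mm, loose. Origin: centre of its underside.
There are look-alikes about, which are no part of the job. Of the things like the part that bears shackle_grip, leave any that is green; of the rest the larger one is meant.

How it is judged:
By the outcome, as a careful person would: the job done as asked, in the order asked, and still so for the second after the job is handed in, while the arm keeps its last pose, push and grip.
It also fails if it takes over 58 s, if anything falls off the work surface, if the arm or the gripper's body presses on something with over 40 N, if the wrist force passes 120 N, or if a joint passes its speed limit or range.

## Working session

There is one attempt and no reset: what is moved stays moved. The work goes in short steps, Python scripts to look and compute and a tool call to move; the robot and the scene stay as the last step left them, time stands still between calls to the robot, and variables do not carry over. Pictures are saved under pics/ and viewed, and the job is handed in when it is done.

Besides the shell and the picture viewer there is one more tool, called as name([rows], argument=value, ...), one row to a line, values as JSON. servo_tool: Moves the arm, as the interface text tells. Its arguments: {"type":"object","properties":{"commands":{"type":"array","items":{"type":"array","items":{"type":"array","items":{"type":"number"}}}},"force":{"type":"number"}},"required":["commands"]}

```bash
mkdir -p pics; cat > h.py <<'E'
import numpy as np, cv2
from bench import r
def snap(n,tag):
    c=r.calibration(n); p,d=r.snapshot(n)
    cv2.imwrite(f'pics/{tag}.png',p[:,:,::-1]); np.savez(f'pics/{tag}.npz',p=p,d=d,pose=np.array(c['pose']),k=np.array([c['fx'],c['fy'],c['cx'],c['cy']]))
def load(tag): return np.load(f'pics/{tag}.npz')
def cloud(z):
    d=z['d'];fx,fy,cx,cy=z['k'];v,u=np.mgrid[0:480,0:640]
    P=np.stack([(u-cx)/fx*d,(v-cy)/fy*d,d],-1)
    return P@z['pose'][:3,:3].T+z['pose'][:3,3]
E
python3 - <<'E'
from h import *
snap('scene','s0');snap('top','t0');print(r.sense()); print(load('t0')['pose'],load('t0')['k'])
E
```

```text
{'time': 0.1, 'joint_pos': array([ 6.80455885e+01,  7.51146283e+00,  8.53239275e+01,  4.34898286e-04,
        8.72604186e+01, -4.89251860e+00]), 'qd': array([ 0.0397602 , -0.08376529, -0.21486779,  0.10451457,  0.05656887,
        0.02879496]), 'joint_efforts': array([ 1.76657439e-03, -5.70953393e+01, -5.01940906e+01, -1.13984688e-04,
        8.11576290e-03,  1.48551430e-05]), 'tool_pos': array([175.82807615, 573.14252453, 230.33370234]), 'tcp_rot': array([ 174.84772302,   89.90419009, -112.21419105]), 'ft_force': array([-0.09661357, -0.22649604,  0.31214127]), 'wrist_torque': array([-0.00774452,  0.04117311, -0.02327497]), 'finger_gap': 85.36596123101573}
[[ 2.06565876e-02 -9.87590687e-01  1.55685392e-01  3.67372280e+02]
 [-9.99763966e-01 -2.14526360e-02 -3.43456503e-03  4.29011984e+01]
 [ 6.73180649e-03 -1.55577698e-01 -9.87800720e-01  1.22388636e+03]
 [ 0.00000000e+00  0.00000000e+00  0.00000000e+00  1.00000000e+00]] [454.47564329 454.47564329 318.5441075  242.10708818]
```

View pics/s0.png

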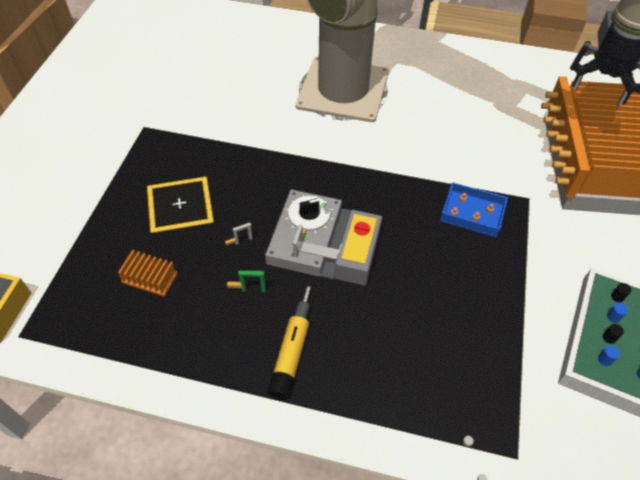

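View pics/t0.png

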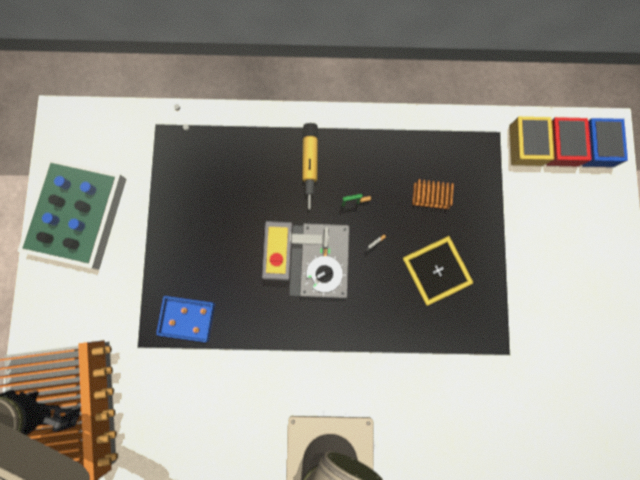

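```bash
python3 - <<'E'
from h import *
z=load('t0');p=z['p'][:,:,::-1]
a=cv2.resize(p[210:310,250:400],None,fx=5,fy=5,interpolation=cv2.INTER_CUBIC);cv2.imwrite('pics/t0c.png',a)
z=load('s0');p=z['p'][:,:,::-1]
a=cv2.resize(p[170:300,220:400],None,fx=4,fy=4,interpolation=cv2.INTER_CUBIC);cv2.imwrite('pics/s0c.png',a)
P=cloud(load('t0'))
for n,(u,v) in dict(dial=(324,273),platec=(438,270),corner1=(302,226),c2=(348,226),c3=(347,296),c4=(302,296),shackle=(326,238),hs=(433,194),loose=(376,241),green=(353,198)).items(): print(n,P[v,u].round())
E
```

```text
dial [469.  24.  79.]
platec [ 491. -286.    1.]
corner1 [603.  85.   3.]
c2 [600. -39.  35.]
c3 [416. -40.   3.]
c4 [413.  80.   8.]
shackle [558.  20.  81.]
hs [ 701. -275.    6.]
loose [ 558. -111.   51.]
green [668. -49.  67.]
```

View pics/t0c.png

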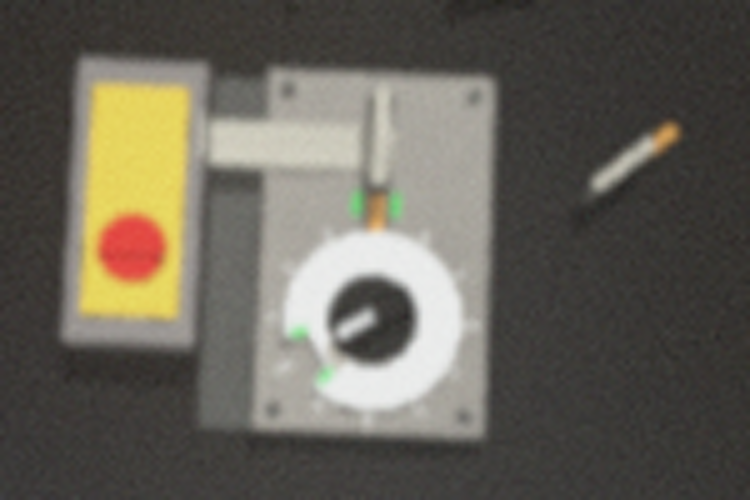

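View pics/s0c.png

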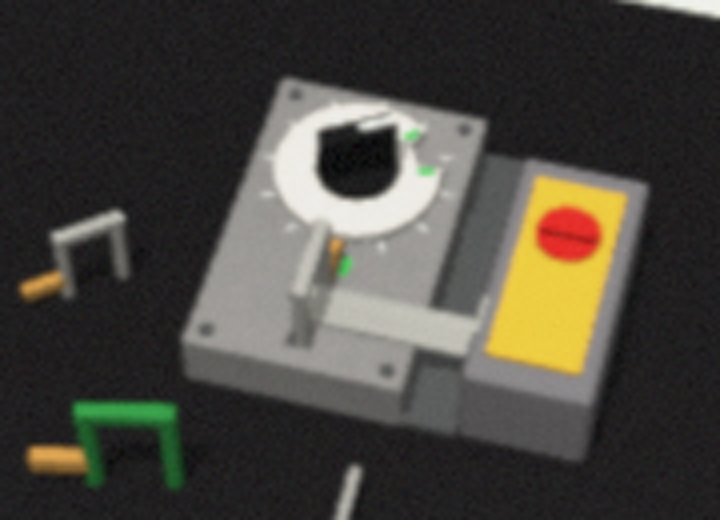

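```bash
cat >> h.py <<'E'
from scipy.spatial.transform import Rotation as Ro
def Rt():
    s=r.sense(); return Ro.from_euler('xyz',s['tcp_rot'],degrees=True),s['tool_pos']
def go(pos,yaw=None):
    """pos TCP; yaw= world direction (deg) of tool z (jaw axis), tool down; picks nearest of yaw,yaw+180"""
    R,t=Rt(); d=R.inv().apply(np.array(pos)-t)/10
    print('now',t.round(1),'jaw yaw',np.degrees(np.arctan2(R.as_matrix()[1,2],R.as_matrix()[0,2])).round(1))
    print('shift cm',d.round(2))
    if yaw is not None:
        for y in (yaw,yaw+180):
            a=np.radians(y);z=np.array([np.cos(a),np.sin(a),0]);x=np.array([0,0,-1.]);G=np.stack([x,np.cross(z,x),z],1)
            print('turn',y,(R.inv()*Ro.from_matrix(G)).as_rotvec(degrees=True).round(2))
E
python3 - <<'E'
from h import *
R,t=Rt();print(R.as_matrix().round(3))
c=r.calibration('wrist');C=np.array(c['pose']);print(c);print(R.inv().apply(C[:3,3]-t).round(1));print((R.as_matrix().T@C[:3,:3]).round(3))
s=r.sense();print(s['joint_pos'])
go([490,20,330],90)
E
```

```text
[[-0.001 -0.956  0.293]
 [-0.002  0.293  0.956]
 [-1.     0.    -0.002]]
{'fx': 339.2247951609549, 'fy': 339.2247951609549, 'cx': 314.26674969525624, 'cy': 238.13084317800661, 'pose': array([[ 2.93725125e-01,  9.13693459e-01,  2.80873305e-01,
         1.03683091e+02],
       [ 9.55889000e-01, -2.80349773e-01, -8.76368896e-02,
         5.95472794e+02],
       [-1.33048553e-03,  2.94224859e-01, -9.55735299e-01,
         3.73638782e+02],
       [ 0.00000000e+00,  0.00000000e+00,  0.00000000e+00,
         1.00000000e+00]])}
[-1.433e+02  7.550e+01 -1.000e-01]
[[-0.    -0.294  0.956]
 [-0.    -0.956 -0.294]
 [ 1.    -0.     0.   ]]
[ 6.80455885e+01  7.51146283e+00  8.53239275e+01  4.34898286e-04
  8.72604186e+01 -4.89251860e+00]
now [175.8 573.1 230.3] jaw yaw 72.9
shift cm [ -9.9  -46.26 -43.68]
turn 90 [-17.06  -0.09  -0.02]
turn 270 [ 1.6294e+02 -3.0000e-02  1.3000e-01]
```

```bash
python3 - <<'E'
from h import *
P=cloud(load('t0'))
for u,v in [(95,370),(30,370),(50,210),(280,250),(300,240),(312,239),(275,260)]: print(u,v,P[v,u].round())
go([470,22,230],32)
E
```

```text
95 370 [225. 561. 113.]
30 370 [ 367.   43. 1224.]
50 210 [623. 748.  49.]
280 250 [528. 138.  62.]
300 240 [558.  88.  42.]
312 239 [562.  56.  37.]
275 260 [501. 149.  69.]
now [175.8 573.1 230.3] jaw yaw 72.9
shift cm [  0.1  -44.29 -44.06]
turn 32 [ 4.094e+01 -9.000e-02  3.000e-02]
turn 212 [-1.3906e+02 -3.0000e-02 -1.2000e-01]
```

servo_tool([
  [[0, -2, -4, -4, 5, 0, 0], [0, -2, -8, -8, 10, 0, 0], [0, -2, -11, -11, 20, 0, 0], [0, -2, -14.5, -14.5, 30, 0, 0], [0, -2, -18, -18, 41, 0, 0], [0, -2, -21, -21, 41, 0, 0], [0, -2, -24.5, -24.5, 41, 0, 0], [0, -2, -28, -28, 41, 0, 0]],
])

```text
time: 0.9
tool_pos: [361.8, 221.9, 251.1]
tcp_rot: [-27.2, 90.0, 4.7]
ft_force: [1.5, -0.0, -0.2]
finger_gap: 85.3
```

```bash
python3 - <<'E'
from h import *
print(r.sense()['time']);go([470,22,230],32)
E
```

```text
0.9
now [361.8 221.9 251.1] jaw yaw 31.9
shift cm [  2.11 -22.69  -1.4 ]
turn 32 [-0.05  0.    0.  ]
turn 212 [179.95   0.    -0.  ]
```

servo_tool([
  [[0, 0.5, -4.5, -0.2, 0, 0, 0], [0, 1, -9, -0.5, 0, 0, 0], [0, 1.5, -13.5, -0.8, 0, 0, 0], [0, 2, -18, -1.1, 0, 0, 0], [0, 2, -21.5, -1.3, 0, 0, 0], [0, 2, -22.5, -1.3, 0, 0, 0], [0, 2, -22.5, -1.3, 0, 0, 0], [0, 2, -22.5, -1.3, 0, 0, 0]],
])

```text
time: 1.7
tool_pos: [469.1, 26.7, 231.1]
tcp_rot: [113.0, 89.9, 145.0]
ft_force: [-1.0, 0.2, -0.6]
finger_gap: 85.3
```

```bash
python3 - <<'E'
from h import *
print(r.sense()['time']);go([470,22,230],32);snap('wrist','w0')
E
```

```text
1.7
now [469.1  26.7 231.1] jaw yaw 31.9
shift cm [ 0.1  -0.45 -0.17]
turn 32 [-0.06 -0.02 -0.05]
turn 212 [ 1.7994e+02 -9.0000e-02  4.0000e-02]
```

View pics/w0.png

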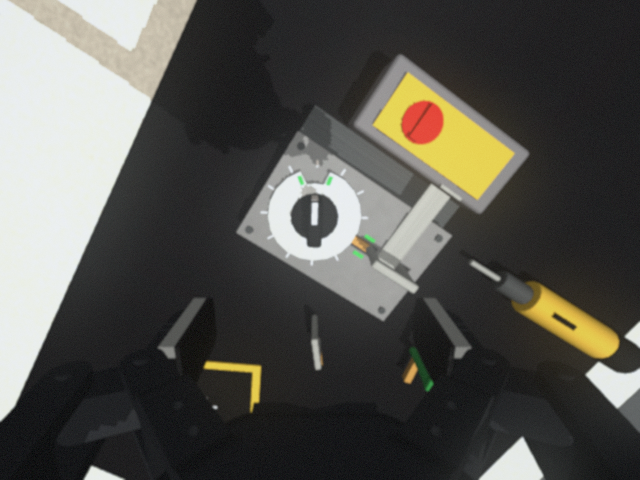

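```bash
cat >> h.py <<'E'
def ray(z,u,v,h):
    fx,fy,cx,cy=z['k'];d=z['pose'][:3,:3]@np.array([(u-cx)/fx,(v-cy)/fy,1]);o=z['pose'][:3,3]
    return o+d*(h-o[2])/d[2]
E
python3 - <<'E'
from h import *
z=load('w0');P=cloud(z);p=z['p'].astype(int);H=P[...,2]
R_,G,B=p[...,0],p[...,1],p[...,2]
v,u=np.mgrid[0:480,0:640]
near=(abs(u-314)<55)&(abs(v-215)<55)
m=near&(p.min(-1)>200)&(H>38)&(H<46)
ring=P[m];print(m.sum(),ring.mean(0))
(c,rad)=cv2.minEnclosingCircle(ring[:,:2].astype(np.float32));print('flange',c,rad)
g=(G>R_+50)&(G>B+40)&near&(v<200);Pg=P[g];n,l,st,cen=cv2.connectedComponentsWithStats(g.astype(np.uint8))
print(st[1:],cen[1:]);
for q in cen[1:]: print('green',ray(z,*q,42))
m=near&(H>72)&(H<82);Q=P[m];print('bar',m.sum(),Q.mean(0),cv2.minAreaRect(Q[:,:2].astype(np.float32)))
w=m&(p.min(-1)>170);print('white',P[w].mean(0))
s=(abs(u-395)<40)&(abs(v-270)<40)&(H>70)&(H<90)
Q=P[s];print('shackle',s.sum(),Q.mean(0),cv2.minAreaRect(Q[:,:2].astype(np.float32)))
a=cv2.resize(z['p'][150:310,230:460,::-1],None,fx=3.4,fy=3.4,interpolation=cv2.INTER_CUBIC);cv2.imwrite('pics/w0c.png',a)
# housing corner screws rect from top: housing top mask
h=(H>32)&(H<38)&(abs(P[...,0]-510)<130)&(abs(P[...,1]-20)<80);Q=P[h];print('housing',cv2.minAreaRect(Q[:,:2].astype(np.float32)))
E
```

```text
4020 [471.68122229  21.97795129  43.28464717]
flange (469.62103271484375, 24.619972229003906) 52.604347229003906
[[298 176   6   9  37]
 [326 177   7   8  33]] [[300.48648649 179.72972973]
 [328.93939394 180.48484848]]
green [440.08681797  47.26687022  42.        ]
green [463.99382096  61.29557243  42.        ]
bar 716 [469.75788981  24.85585096  77.89992241] ((470.41156005859375, 24.28898048400879), (13.655096054077148, 43.770164489746094), 31.66583251953125)
white [465.58135099  31.86924378  78.84644705]
shackle 556 [559.56394948  22.29135867  79.77004618] ((561.0783081054688, 21.429698944091797), (9.436830520629883, 50.583229064941406), 88.81488800048828)
housing ((508.3253479003906, 31.132286071777344), (138.30311584472656, 190.77284240722656), 88.7826156616211)
```

View pics/w0c.png

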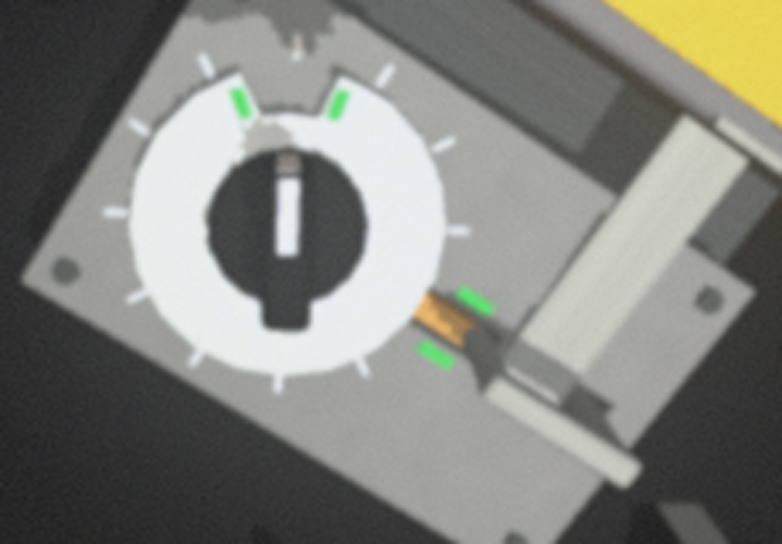

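```bash
python3 - <<'E'
from h import *
go([470.4,24.3,51],31.7)
E
```

```text
now [469.   27.  231.1] jaw yaw 32.0
shift cm [18.01 -0.32 -0.03]
turn 31.7 [ 0.29 -0.01 -0.04]
turn 211.7 [-1.7971e+02  6.0000e-02 -2.0000e-02]
```

servo_tool([
  [[0, 3.5, -0.3, 0, 0.3, 0, 0], [0, 7, -0.3, 0, 0.3, 0, 0], [0, 10.5, -0.3, 0, 0.3, 0, 0], [0, 13.5, -0.3, 0, 0.3, 0, 0], [0, 16, -0.3, 0, 0.3, 0, 0], [0, 17, -0.3, 0, 0.3, 0, 0], [0, 17, -0.3, 0, 0.3, 0, 0], [0, 17, -0.3, 0, 0.3, 0, 0]],
], force=60)

```text
time: 2.55
tool_pos: [471.8, 24.0, 62.6]
tcp_rot: [-32.1, 89.9, -0.4]
ft_force: [1.5, 0.4, 0.5]
finger_gap: 85.3
```

```bash
python3 - <<'E'
from h import *
go([470.4,24.3,51],31.7)
E
```

```text
now [471.8  24.   62.6] jaw yaw 31.7
shift cm [ 1.16  0.11 -0.11]
turn 31.7 [-0.01  0.07  0.05]
turn 211.7 [ 1.7999e+02  7.0000e-02 -1.1000e-01]
```

servo_tool([
  [[0, 1.1, 0.1, -0.1, 0, 0, 0], [0, 1.1, 0.1, -0.1, 0, 0, 0], [120, 1.1, 0.1, -0.1, 0, 0, 0], [180, 1.1, 0.1, -0.1, 0, 0, 0], [255, 1.1, 0.1, -0.1, 0, 0, 0], [255, 1.1, 0.1, -0.1, 0, 0, 0], [255, 1.1, 0.1, -0.1, 0, 0, 0], [255, 1.1, 0.1, -0.1, 0, 0, 0]],
], force=60)

```text
time: 3.35
tool_pos: [470.3, 24.0, 50.7]
tcp_rot: [-12.0, 89.9, 19.6]
ft_force: [2.6, 2.6, 0.2]
finger_gap: 13.2
```

```bash
python3 - <<'E'
from h import *
go([470.4,24.3,51],-91.4);snap('wrist','w1');print(r.sense())
E
```

```text
now [470.3  24.   50.7] jaw yaw 31.6
shift cm [-0.03  0.03  0.02]
turn -91.4 [ 1.2303e+02  6.0000e-02 -7.0000e-02]
turn 88.6 [-5.697e+01  6.000e-02  5.000e-02]
{'time': 3.4, 'joint_pos': array([-3.34798671e+00, -2.88494538e+00,  1.15688789e+02,  2.79213020e-02,
        6.71271900e+01, -3.49912891e+01]), 'qd': array([ 0.02061393,  0.05266169, -0.02666757, -0.0776435 , -0.10560584,
       -0.02302373]), 'joint_efforts': array([ -1.02571685, -40.85494637, -42.61317372,  -0.80621526,
         0.74069766,  -0.07975192]), 'tool_pos': array([470.33271086,  23.93715204,  50.66199475]), 'tcp_rot': array([-14.5246429 ,  89.92638921,  17.10782233]), 'ft_force': array([ 1.99695501,  1.94116833, -0.08767798]), 'wrist_torque': array([ 0.29688165, -0.30324011, -0.06848303]), 'finger_gap': 12.829278155949336}
```

View pics/w1.png

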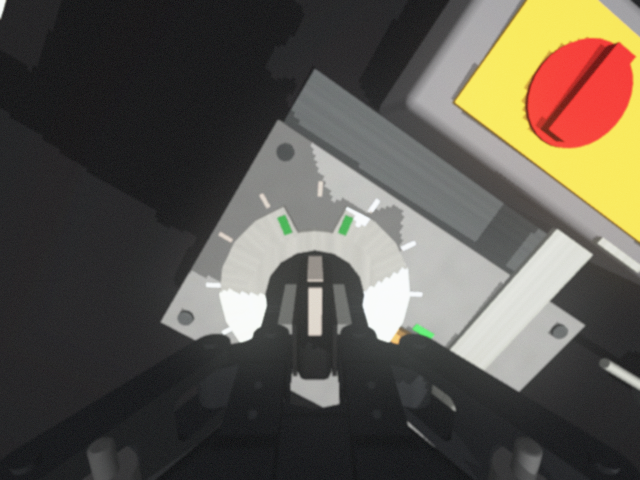

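servo_tool([
  [[255, 0, 0, 0, 4, 0, 0], [255, 0, 0, 0, 11, 0, 0], [255, 0, 0, 0, 19, 0, 0], [255, 0, 0, 0, 27, 0, 0], [255, 0, 0, 0, 35, 0, 0], [255, 0, 0, 0, 43, 0, 0], [255, 0, 0, 0, 51, 0, 0], [255, 0, 0, 0, 59, 0, 0]],
])

```text
time: 4.2
tool_pos: [470.9, 23.8, 50.8]
tcp_rot: [27.4, 89.9, -0.3]
ft_force: [6.4, 0.3, -1.6]
finger_gap: 12.4
```

```bash
python3 - <<'E'
from h import *
go([470.4,24.3,51],-91.4);s=r.sense();print(s['ft_force'],s['wrist_torque'])
E
```

```text
now [470.9  23.8  50.8] jaw yaw -27.7
shift cm [-0.02  0.02 -0.07]
turn -91.4 [63.72  0.08 -0.13]
turn 88.6 [-1.1628e+02  1.5000e-01  9.0000e-02]
[ 6.42561709  0.32938965 -1.59864789] [ 0.1611867  -0.74942379  0.10165378]
```

servo_tool([
  [[255, 0, 0, 0, 8, 0, 0], [255, 0, 0, 0, 16, 0, 0], [255, 0, 0, 0, 24, 0, 0], [255, 0, 0, 0, 32, 0, 0], [255, 0, 0, 0, 40, 0, 0], [255, 0, 0, 0, 48, 0, 0], [255, 0, 0, 0, 56, 0, 0], [255, 0, 0, 0, 63.5, 0, 0]],
])

```text
time: 5.0
tool_pos: [471.2, 23.2, 50.8]
tcp_rot: [73.4, 89.8, -17.8]
ft_force: [5.6, -3.5, -2.7]
finger_gap: 12.7
```

servo_tool([
  [[255, 0, 0, 0, 0, 0, 0], [255, 0, 0, 0, 0, 0, 0]],
])

```text
time: 5.2
tool_pos: [471.2, 23.4, 50.8]
tcp_rot: [79.8, 89.8, -11.1]
ft_force: [6.0, -1.5, -3.4]
finger_gap: 13.0
```

```bash
python3 - <<'E'
from h import *
go([470.4,24.3,51],-91.4);s=r.sense();print(s['ft_force'],s['wrist_torque']);snap('wrist','w2')
E
```

```text
now [471.2  23.4  50.8] jaw yaw -90.9
shift cm [-0.02 -0.08 -0.09]
turn -91.4 [ 0.51  0.03 -0.18]
turn 88.6 [-1.7949e+02  2.8000e-01  5.0000e-02]
[ 6.02822902 -1.50220684 -3.43851369] [-0.08858276 -1.02019064 -0.02977288]
```

View pics/w2.png

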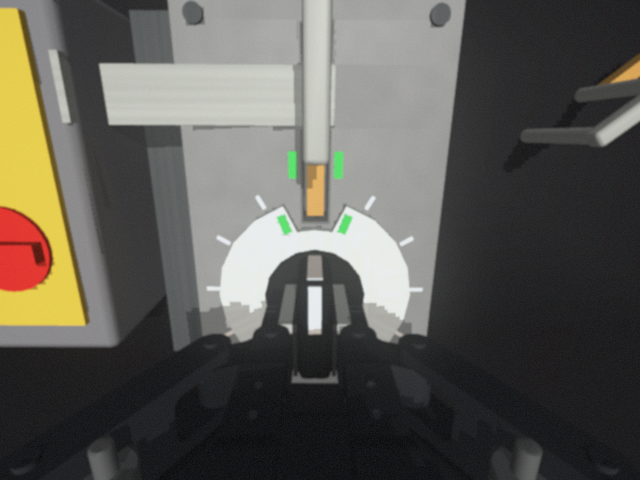

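Notch at (315,222) faces the tongue at (316,200), centred between the housing's green marks. Release and lift clear.

servo_tool([
  [[120, 0, 0, 0, 0.5, 0, 0], [0, 0, 0, 0, 0.5, 0, 0], [0, 0, 0, 0, 0.5, 0, 0], [0, 0, 0, 0, 0.5, 0, 0], [0, -3, 0, 0, 0.5, 0, 0], [0, -6, 0, 0, 0.5, 0, 0], [0, -8, 0, 0, 0.5, 0, 0], [0, -8, 0, 0, 0.5, 0, 0]],
])

```text
time: 6.05
tool_pos: [472.1, 23.6, 133.9]
tcp_rot: [87.4, 89.7, -3.9]
ft_force: [0.7, -0.3, -0.3]
finger_gap: 85.5
```

```bash
python3 - <<'E'
from h import *
go([561,21.4,150],-91.4);s=r.sense();print(s['ft_force'],s['wrist_torque']);snap('wrist','w3')
E
```

```text
now [472.1  23.6 133.9] jaw yaw -91.4
shift cm [-1.56  8.9   0.01]
turn -91.4 [ 0.04  0.02 -0.35]
turn 88.6 [-1.7995e+02  5.4000e-01  2.0000e-02]
[ 0.7021403  -0.31553994 -0.34915165] [-0.04583261 -0.04904431  0.04706101]
```

View pics/w3.png

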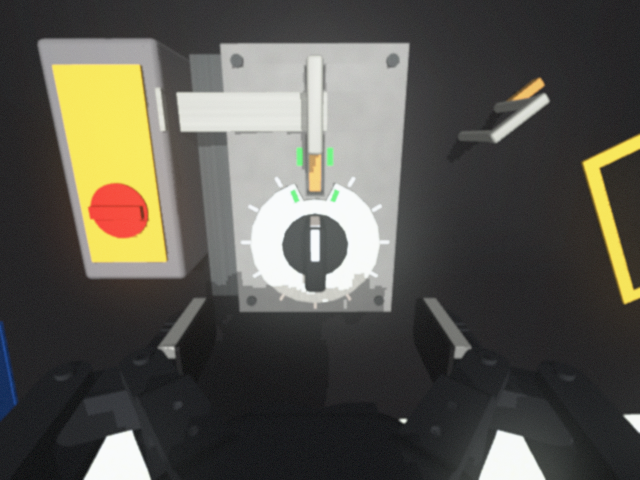

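```bash
python3 - <<'E'
from h import *
z=load('w3');P=cloud(z);H=P[...,2];v,u=np.mgrid[0:480,0:640]
for n,m in dict(bar=(abs(u-316)<25)&(abs(v-250)<50)&(H>72)&(H<82),sh=(abs(u-315)<25)&(abs(v-105)<60)&(H>70)&(H<90)).items():
    Q=P[m];print(n,m.sum(),Q.mean(0).round(1),np.median(Q[:,2]),cv2.minAreaRect(Q[:,:2].astype(np.float32)))
for q in [(294,196),(335,196),(299,157),(330,157)]: print(ray(z,*q,42 if q[1]>180 else 35))
h=(H>32)&(H<38)&(abs(P[...,0]-510)<130)&(abs(P[...,1]-20)<80)&(u>232);Q=P[h];print('housing',cv2.minAreaRect(Q[:,:2].astype(np.float32)))
Q=P[(abs(u-230)<30)&(abs(v-112)<10)];print('strap',Q.mean(0))
E
```

```text
bar 1452 [472.4  23.4  77.8] 77.99496699956225 ((470.8756408691406, 23.362167358398438), (13.934901237487793, 44.369911193847656), 88.17591094970703)
sh 1589 [561.9  21.4  80.5] 80.5124789549867 ((561.042236328125, 21.323484420776367), (8.632284164428711, 50.14949035644531), 88.23883819580078)
[506.00775641  37.12183232  42.        ]
[505.32011878   8.46631743  42.        ]
[532.077385   32.9627243  35.       ]
[531.55938254  11.37108656  35.        ]
housing ((506.8865661621094, 22.46491241455078), (120.30279541015625, 190.7752227783203), 88.67878723144531)
strap [562.25513605  77.06518901  39.85151605]
```

servo_tool([
  [[0, 0, 3, 0, 0, 0, -0.3], [0, 0, 6, 0, 0, 0, -0.3], [0, 0, 8.9, 0, 0, 0, -0.3], [0, 1.5, 8.9, 0, 0, 0, -0.3], [0, 4, 8.9, 0, 0, 0, -0.3], [0, 6, 8.9, 0, 0, 0, -0.3], [0, 6, 8.9, 0, 0, 0, -0.3], [0, 6, 8.9, 0, 0, 0, -0.3]],
])

```text
time: 6.9
tool_pos: [557.1, 21.7, 68.9]
tcp_rot: [-90.6, 89.5, 178.0]
ft_force: [-0.1, 0.2, 0.1]
finger_gap: 85.4
```

```bash
python3 - <<'E'
from h import *
go([561,21.4,57],-91.5)
E
```

```text
now [557.1  21.7  68.9] jaw yaw -91.4
shift cm [1.19 0.4  0.02]
turn -91.5 [ 0.14 -0.    0.48]
turn 88.5 [-1.7986e+02 -7.6000e-01 -1.0000e-02]
```

servo_tool([
  [[0, 1.2, 0.4, 0, 0, 0, 0.3], [0, 1.2, 0.4, 0, 0, 0, 0.3], [0, 1.2, 0.4, 0, 0, 0, 0.3]],
])

```text
time: 7.2
tool_pos: [562.8, 21.5, 58.5]
tcp_rot: [83.5, 90.0, -7.9]
ft_force: [0.4, -0.7, 0.3]
finger_gap: 85.5
```

```bash
python3 - <<'E'
from h import *
go([561,21.4,57],-91.5)
E
```

```text
now [562.8  21.5  58.5] jaw yaw -91.4
shift cm [ 0.15 -0.18  0.02]
turn -91.5 [ 0.14  0.   -0.02]
turn 88.5 [-1.7986e+02  3.0000e-02  0.0000e+00]
```

servo_tool([
  [[0, 0.1, -0.1, 0, 0.1, 0, 0], [120, 0.1, -0.1, 0, 0.1, 0, 0], [180, 0.1, -0.1, 0, 0.1, 0, 0], [220, 0.1, -0.1, 0, 0.1, 0, 0], [255, 0.1, -0.1, 0, 0.1, 0, 0], [255, 0.1, -0.1, 0, 0.1, 0, 0], [255, 0.1, -0.1, 0, 0.1, 0, 0], [255, 0.1, -0.1, 0, 0.1, 0, 0]],
], force=70)

```text
time: 8.0
tool_pos: [561.8, 21.5, 57.5]
tcp_rot: [79.7, 90.0, -11.7]
ft_force: [-0.1, 0.1, 2.2]
finger_gap: 7.4
```

```bash
python3 - <<'E'
from h import *
go([561,21.4,57],-91.5);s=r.sense();print(s['ft_force'],s['wrist_torque']);snap('wrist','w4')
E
```

```text
now [561.8  21.5  57.5] jaw yaw -91.5
shift cm [ 0.05 -0.08  0.01]
turn -91.5 [ 0.04  0.   -0.02]
turn 88.5 [-1.7996e+02  3.0000e-02  1.0000e-02]
[-0.08375422  0.07255435  2.20241043] [0.02966687 0.02676238 0.01817838]
```

View pics/w4.png

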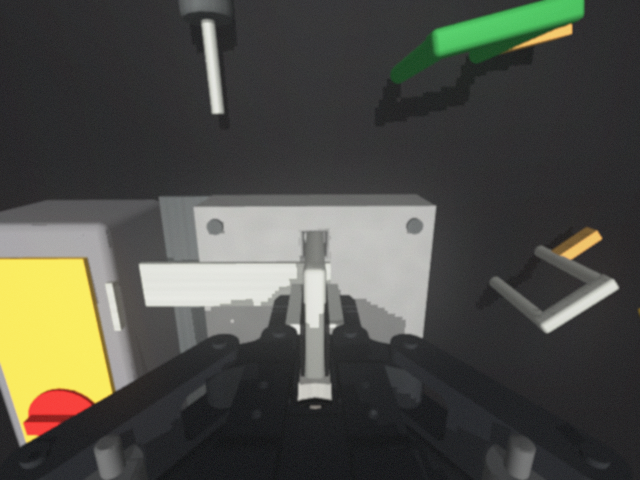

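servo_tool([
  [[255, -0.3, 0, 0, 0, 0, 0], [255, -0.8, 0, 0, 0, 0, 0], [255, -1.4, 0, 0, 0, 0, 0], [255, -2, 0, 0, 0, 0, 0], [255, -2.6, 0, 0, 0, 0, 0], [255, -3.2, 0, 0, 0, 0, 0], [255, -3.8, 0, 0, 0, 0, 0], [255, -4.5, 0, 0, 0, 0, 0]],
])

```text
time: 8.85
tool_pos: [561.6, 21.6, 102.7]
tcp_rot: [-82.1, 90.0, -173.5]
ft_force: [0.8, 0.1, -2.1]
finger_gap: 7.2
```

```bash
python3 - <<'E'
from h import *
go([561.4,21.4,151],-91.5);s=r.sense();print(s['ft_force'],s['wrist_torque'])
E
```

```text
now [561.6  21.6 102.7] jaw yaw -91.5
shift cm [-4.83 -0.02  0.02]
turn -91.5 [0.04 0.   0.01]
turn 88.5 [-1.7996e+02 -1.0000e-02  0.0000e+00]
[ 0.75268302  0.08403997 -2.07362016] [ 0.0045945  -0.04519276  0.00623232]
```

servo_tool([
  [[255, -1.5, 0, 0, 0, 0, 0], [255, -3.5, 0, 0, 0, 0, 0], [255, -4.8, 0, 0, 0, 0, 0], [255, -4.8, 0, 0, 0, 0, 0], [255, -4.8, 0, 0, 0, 0, 0]],
])

```text
time: 9.35
tool_pos: [561.9, 21.5, 150.6]
tcp_rot: [87.8, 90.0, -3.6]
ft_force: [0.3, -0.2, -0.8]
finger_gap: 7.6
```

```bash
python3 - <<'E'
from h import *
s=r.sense();print(s['tool_pos']);snap('wrist','w5');snap('scene','s5')
z=load('t0');p=z['p'].astype(int);P=cloud(z)
m=(p[...,0]>150)&(p[...,2]<90)&(p[...,1]>120);m[:,:400]=0;m[:220]=0;m[310:]=0;m[:,475:]=0
v,u=np.nonzero(m);W=np.array([ray(z,a,b,3)[:2] for a,b in zip(u,v)],np.float32);print(len(W),cv2.minAreaRect(W))
w=(p.min(-1)>110)&(p.max(-1)-p.min(-1)<50);w[:,430:447][:0]=0
v,u=np.nonzero(w&(abs(np.mgrid[0:480,0:640][1]-438)<10)&(abs(np.mgrid[0:480,0:640][0]-270)<10));print('cross',ray(z,u.mean(),v.mean(),3))
E
```

```text
[561.88402886  21.5171499  150.55206943]
700 ((490.329345703125, -284.28369140625), (142.07681274414062, 142.0847930908203), 26.50739860534668)
cross [ 490.55214359 -284.66789686    3.        ]
```

View pics/w5.png

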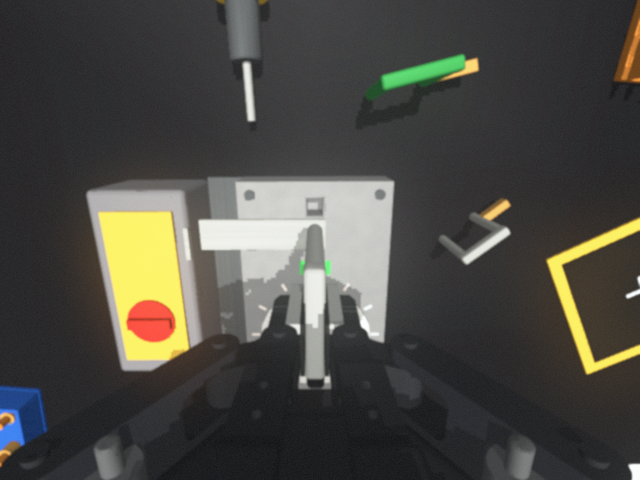

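View pics/s5.png

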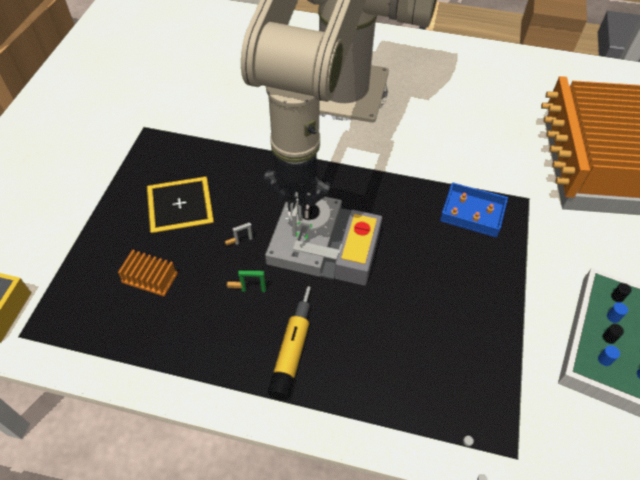

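```bash
python3 - <<'E'
from h import *
go([491.2,-284.5,150.6],-91.5)
E
```

```text
now [561.   21.6 149.2] jaw yaw -91.5
shift cm [-0.13 -6.2  30.77]
turn -91.5 [ 0.04 -0.    0.09]
turn 88.5 [-1.7996e+02 -1.4000e-01 -0.0000e+00]
```

servo_tool([
  [[255, -0.2, -0.2, 1, 0, 0, 0], [255, -0.2, -0.6, 3, 0, 0, 0], [255, -0.2, -1.2, 6, 0, 0, 0], [255, -0.2, -1.8, 9, 0, 0, 0], [255, -0.2, -2.4, 12, 0, 0, 0], [255, -0.2, -3, 15, 0, 0, 0], [255, -0.2, -3.6, 18, 0, 0, 0], [255, -0.2, -4.2, 21, 0, 0, 0]],
])

```text
time: 10.25
tool_pos: [513.1, -188.9, 151.7]
tcp_rot: [-102.3, 89.9, 166.2]
ft_force: [0.4, -0.9, -1.9]
finger_gap: 7.4
```

```bash
python3 - <<'E'
from h import *
go([491.2,-284.5,150.6],-91.5)
E
```

```text
now [ 513.1 -188.9  151.7] jaw yaw -91.5
shift cm [ 0.11 -1.95  9.61]
turn -91.5 [ 0.03 -0.01  0.06]
turn 88.5 [-1.7997e+02 -1.0000e-01 -2.0000e-02]
```

servo_tool([
  [[255, 0.1, -0.6, 3, 0, 0, 0], [255, 0.1, -1.1, 5.5, 0, 0, 0], [255, 0.1, -1.5, 7.5, 0, 0, 0], [255, 0.1, -1.8, 9, 0, 0, 0], [255, 0.1, -1.9, 9.6, 0, 0, 0], [255, 0.1, -1.9, 9.6, 0, 0, 0], [255, 0.1, -1.9, 9.6, 0, 0, 0], [255, 0.1, -1.9, 9.6, 0, 0, 0]],
])

```text
time: 11.05
tool_pos: [493.1, -281.9, 151.2]
tcp_rot: [-167.6, 90.0, 101.0]
ft_force: [0.1, -0.6, -1.9]
finger_gap: 8.0
```

```bash
python3 - <<'E'
from h import *
go([491.2,-284.5,150.6],-91.5);snap('wrist','w6');snap('scene','s6');snap('top','t6')
E
```

```text
now [ 493.1 -281.9  151.2] jaw yaw -91.4
shift cm [ 0.06 -0.19  0.27]
turn -91.5 [ 0.1  -0.02  0.  ]
turn 88.5 [-1.799e+02 -1.000e-02 -3.000e-02]
```

View pics/w6.png

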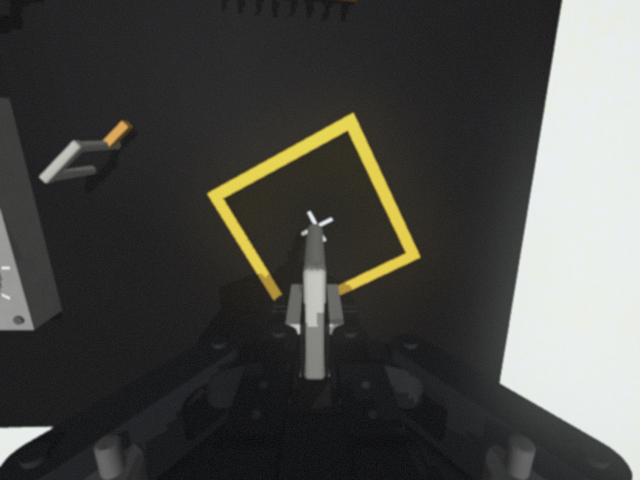

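View pics/s6.png

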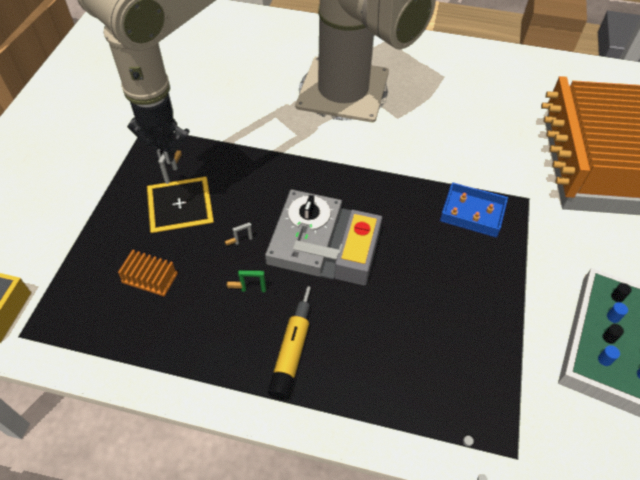

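servo_tool([
  [[255, 0, -0.1, 0.1, 0, 0, 0], [255, 0, -0.1, 0.2, 0, 0, 0], [255, 0, -0.1, 0.2, 0, 0, 0], [255, 0, -0.1, 0.2, 0, 0, 0], [255, 0, -0.1, 0.2, 0, 0, 0], [255, 0, -0.1, 0.2, 0, 0, 0], [255, 0, -0.1, 0.2, 0, 0, 0], [255, 0, -0.1, 0.2, 0, 0, 0]],
])

```text
time: 12.0
tool_pos: [491.8, -284.7, 151.3]
tcp_rot: [-157.3, 90.0, 111.2]
ft_force: [0.1, -0.0, -1.6]
finger_gap: 7.5
```

```bash
python3 - <<'E'
from h import *
go([491.2,-284.5,150.6],-91.5);snap('wrist','w7');snap('top','t7');go([491.2,-284.5,150.6],-91.5)
s=r.sense();print(s['time'],np.abs(s['qd']).max(),s['finger_gap'])
z=load('w7');P=cloud(z);H=P[...,2];v,u=np.mgrid[0:480,0:640]
m=(abs(u-315)<12)&(v>215)&(v<385)&(H>160)&(H<185);Q=P[m]
print('bar',m.sum(),Q.mean(0).round(1),cv2.minAreaRect(Q[:,:2].astype(np.float32)))
for a in np.arange(Q[:,0].min()+2,Q[:,0].max(),6):
    q=Q[abs(Q[:,0]-a)<3];print(a.round(),q[:,1].mean().round(1),np.median(q[:,2]).round(1),len(q))
p=z['p'].astype(int);y=(p[...,0]>140)&(p[...,2]<110)&(p[...,1]>110)&(abs(H-2)<8)
V,U=np.nonzero(y);W=np.array([ray(z,a,b,3)[:2] for a,b in zip(U,V)],np.float32);print('plate',len(W),cv2.minAreaRect(W))
# lowest shackle points visible
m=(abs(P[...,0]-491)<45)&(abs(P[...,1]+284)<8)&(H>60)&(H<175)
print('low',P[m][np.argsort(H[m])[:8]].round(0).tolist())
p0=load('t0')['p'].astype(int);p7=load('t7')['p'].astype(int)
for n,(a,b,c,d) in dict(driver=(295,120,325,212),hs=(408,175,458,215),tray=(155,293,217,345)).items(): print(n,abs(p0-p7)[b:d,a:c].mean().round(2),abs(p0-p7)[b:d,a:c].max())
E
```

```text
now [ 491.8 -284.7  151.3] jaw yaw -91.5
shift cm [ 0.07 -0.06 -0.02]
turn -91.5 [ 0.04 -0.    0.  ]
turn 88.5 [-179.96   -0.     -0.  ]
now [ 491.8 -284.7  151.3] jaw yaw -91.5
shift cm [ 0.07 -0.06 -0.02]
turn -91.5 [ 0.04 -0.    0.  ]
turn 88.5 [-179.96   -0.     -0.  ]
12.1 0.12915056053255344 7.389950035240302
bar 2528 [ 495.8 -284.9  173.9] ((491.6744079589844, -285.13848876953125), (9.1792573928833, 51.08784103393555), 88.71924591064453)
468.0 -284.2 174.2 165
474.0 -284.3 174.2 230
480.0 -284.4 174.4 237
486.0 -284.5 174.4 263
492.0 -284.8 174.5 263
498.0 -284.9 174.4 277
504.0 -285.4 174.4 361
510.0 -285.2 174.3 312
516.0 -285.3 172.5 420
plate 6139 ((524.9127807617188, -256.5722351074219), (259.2496032714844, 164.9625701904297), 41.360374450683594)
low [[515.0, -282.0, 104.0], [516.0, -285.0, 104.0], [516.0, -284.0, 104.0], [516.0, -287.0, 105.0], [515.0, -289.0, 105.0], [516.0, -288.0, 105.0], [516.0, -283.0, 105.0], [514.0, -290.0, 106.0]]
driver 2.52 13
hs 2.76 16
tray 2.51 16
```

```bash
python3 - <<'E'
from h import *
p=load('t7')['p'][:,:,::-1];cv2.imwrite('pics/t7c.png',cv2.resize(p[170:320,240:480],None,fx=3.3,fy=3.3,interpolation=cv2.INTER_CUBIC))
E
```

```text
(no output)
```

View pics/t7c.png

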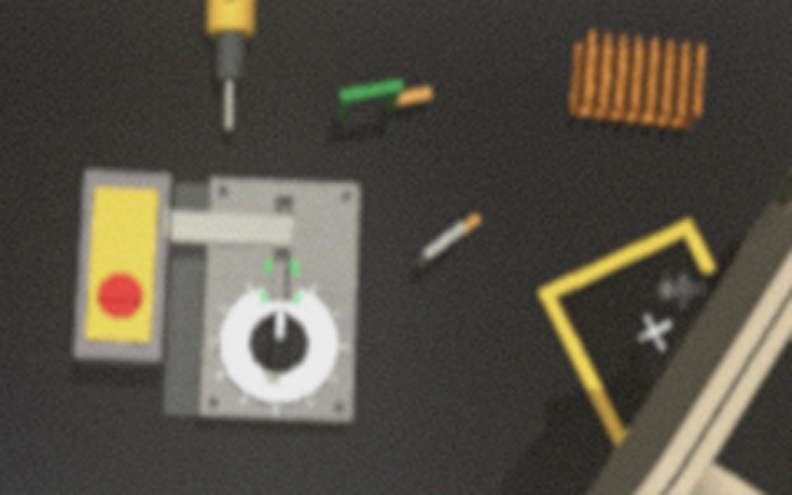

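```bash
python3 -c "
from bench import r
print(r.hand_in())"
```

```text
the job is handed in; nothing more can be done
None
```

I turned the dial by about 123° so its notch faces the shackle. I then released it, drew the shackle straight up out of the lock, carried it to the show plate, and handed the job in at about 12.1 s.

What the last checks showed:
- **Shackle:** The cross-bar is level, centred at (491.7, −285.1) mm, against a plate centre of about (490.4, −284.5) mm. The feet are about 101 mm above the plate, and the arm is still. The grip is commanded at 70 N, and the fingers read 7.4 mm on the 9 mm bar.
- **Dial:** After release its bar lay within about 0.5° of the lock's axis. The last top picture still shows the notch between the green marks.
- **Bystanders:** The heat sink, screwdriver and tray look unchanged between the first and last top pictures, with only image noise between them.
- **One check failed:** My attempt to find the plate outline again from the last wrist picture picked up other yellow things and gave a wrong rectangle. I therefore relied on the top camera, where the outline and the white cross agree within 0.5 mm; the calibration is good to about 2 mm.

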